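# Slide the tool chest cover into its notches and button it down

### The job

Shut the parts well of the open wooden tool chest so that the chest can be carried: with the fingertips, push the loose cover board steadily along its rails, never lifting it, until you feel it drop into the locating notches and lie level just below the rim. Then push the wooden turn-button on the chest's side wall round until it points straight across the seated cover, and leave it so. Do not disturb the bottle, canister, brass ring or screwdriver around the chest.

Things in the scene. Friction and masses are not known exactly. Their poses are not given: they have to be found in the camera images.
- chest: open wooden tool chest, fixed, 400 (x) x 220 (y) x 110 mm high; origin at the centre of its underside, z up. Side walls 18 mm thick, end walls 12 mm. The cover slides along chest +x on rails inside the side walls, tops 94 mm high, cut with notches 25 mm long, 10 mm deep. Their far walls stop a cover that has dropped; one driven past without dropping must be pushed back
- home (a point): where the cover's origin lies once seated in the notches: chest x = +75 mm, y = 0, 84 mm above the bench. A gap of 23 mm is then left between the cover and the chest's +x end wall
- cover: loose plywood cover, 180 (x) x 181 (y) x 12 mm, 0.27 to 0.49 kg, 1.5 mm play to each side wall, 2.5 mm each way in the notches. Two 12 mm battens underneath ride on the rails. Origin: centre, at the battens' undersides; 94 mm above the bench riding (board top at 118, rim at 110), 84 seated (board top 108). Starts 100 to 165 mm short of home, axes as the chest's; slides at 1 to 5 N
- grip_top (a point): centre of the top face of the cover's grip, a wooden batten 18 (x) x 90 (y) mm standing 28 mm above the middle of the board, to be pushed on its flank; 146 mm above the bench while riding, 136 mm seated
- button (a joint): angle (rad) of the wooden turn-button on top of the chest's -y side wall. 0: along the wall, free end towards chest +x; grows anticlockwise seen from above; 1.57: straight across the cover (chest +y); stops at -0.5 and 1.7. Starts between -0.35 and 0, stays where left (0.02 N m friction). It clears the seated cover by 3 mm but would block one that rides high
- button_pivot (a point): centre of the turn-button's upright screw, level with the button's top face, 125 mm above the bench; chest x = +115, y = -101 mm. The button is 66 mm long, 16 wide, 14 thick (111 to 125 mm above the bench); it reaches 58 mm from the screw to its free end, and is rounded about the screw (radius 8 mm) at the other
- button_tip (a point): point on the middle line of the turn-button's top face, 50 mm from the screw, 8 mm short of its free end
- oil_bottle: amber bottle standing beyond the chest's -x end, 58 mm across, 150 mm high; origin at the centre of its base; leave alone
- canister: round cardboard canister standing beyond the chest's -x end, 66 mm across, 90 mm high; origin at the centre of its base; leave alone
- spring_barrel: brass ring lying beyond the chest's +x end, 80 mm across, 22 mm high; origin at the centre of its base; leave alone
- screwdriver: screwdriver with a wooden handle, about 170 mm long lying beside the chest's -y wall, about 175 mm from the chest's middle line; origin at about its middle; leave alone

How it is judged:
By the outcome, as a careful person would: the job done as asked, in the order asked, and still so for the second after the job is handed in, with the robot touching nothing.
It also fails if it takes over 51 s, if anything falls off the work surface, if the arm or the gripper's body presses on something with over 40 N, if the wrist force passes 120 N, or if a joint passes its speed limit or range.

### The arm

A 7-joint arm with a two-finger parallel gripper is mounted at the origin on the work surface. World frame = base frame: x ahead of the robot, y to its left, z up, the work surface at z = 0. Lengths are in m, angles in rad, forces in N, time in s.
With the tool pointing down it reaches from about 0.425 to 1.025 m from the base axis. Payload 9.4 kg.
Tool frame: the origin (TCP) lies on the centre line of the jaws, within the pads' length; the fingertips stand 19 mm ahead of it and the grasp point (between the pads) is the TCP; x points along the fingers, y is the direction in which the jaws open and shut, and the axes are right-handed (so a half turn about x gives the same grasp; the last joint's range is limited). The gripper opens to 85 mm and grips with 20 to 120 N. Pads are 22 mm wide; open, the fingers measure 114 mm over their backs; the gripper's body (76 mm by 85 mm) begins 54 mm behind the grasp point. The pads swing forward as they close: fully open they stand 13 mm farther back than shut.
Start: joints at [-1.301, 0.599, -0.003, 1.599, 0.002, 0.943, -0.08], TCP at [0.246, 0.682, 0.25] pointing down, gripper open.
Joint ranges: [-2.57, 2.57], [-0.35, 1.97], [-1.29, 1.29], [0.11, 2.56], [-1.05, 4.19], [0.11, 1.86], [-2.63, 2.63]. Speed limits (rad/s): [2.22, 2.22, 3.01, 3.01, 3.14, 3.14, 3.14].

### API

Orientations are given as a rotation vector (axis times angle).
In Python, from workcell import robot, camera, camera_model, models gives the robot as it stands.
- The arm moves only by the tool jog_arm, never from a script. Its arguments are lists of equal length, an entry for each row: "gripper": the opening in per cent of the stroke, from 0 (shut) to 100 (fully open); "linear": the shift along the tool's x, y, z in mm, a list of three; "delta_rot": the turn, a rotation vector about the tool's x, y, z in degrees, a list of three. In form: {"gripper": [gripper, ...], "linear": [[tx, ty, tz], ...], "delta_rot": [[wx, wy, wz], ...]}. A call has 1 to 12 rows; each row is the pose to reach, as a shift and turn from the pose commanded when the call began, along the tool's axes at that moment; what a row does not reach only later rows make up. A row lasts 1/10 s, in which the tool goes at most 50 mm and 8.59 degrees, less where a joint would pass 70% of its speed; a pose out of reach is approached as far as the arm can. A call with a gripper value outside its range is refused whole. The fingers move at their own pace and stop on an object; the grip force is fixed at half the most. Time passes only in rows, so rows that repeat a pose let the fingers close. It gives the time, the measured TCP pose, the force and the opening at its end, in the units of the state.
- robot.state(): the state, without advancing time (a new reading comes with each control period).
- camera(name): name is "side" or "top" or "wrist"; returns (picture, depth): 384x512x3 uint8, red, green, blue; 384x512 float32, m along the optical axis (not along the pixel's ray), 0 where there is no reading.
- camera_model(name): a dict with "fx", "fy", "cx", "cy" (pixels), "rvec" (rotation vector, rad) and "tvec" (3), from world to camera coordinates, as OpenCV has them. Camera axes: x right, y down, z forward; pixel columns grow to the right and rows downward; lengths in m; the calibration is good to about 2 mm. A picture is of the moment at which its call begins: read the wrist's pose just before it. camera_model takes no time and is no camera call; for the wrist camera it gives the pose at the moment of the call.
- robot.finish_job(): hands the job in, once; it reports no verdict.
Trained networks look in the newest picture that a camera, given by its name, has taken for a name from the list of things; names that differ only in an ending like _2 or _b are one class to them, and where a whole thing is asked for, a point or a joint stands for the part that bears it (a point fixed in the world has none). Each returns a list of dicts, best first, with "conf" (0 to 1); they miss things now and then, are a little off and sometimes report something else, mostly with a low value. They report only what shows in the picture. A call takes as long as a camera call.
- models.recognise(label, camera): "point" ([x, y, z] in m, in world coordinates, good to about 4 mm: the middle of the surface that is visible of it).
- models.outline_of(label, camera): "region" (384x512 bool, what is visible of it).
- models.spot_point(label, camera): "point" ([x, y, z] in m, in world coordinates, good to about 4 mm: a listed point, or the origin of a listed thing).
The state is a dict: "clock": time; "qpos": joint angles; "qd": joint speeds; "joint_torque": joint torques, N m; "position": TCP position; "tool_rot": TCP orientation; "wrist_force": force on the tool from outside, world axes, zero at the start; "ft_torque": the same for the moment, N m; "opening": finger opening in m.
Only numpy, scipy, OpenCV 4.12 (cv2) and the standard library are available. Lean on these libraries where they do the work, as an engineer would, in place of code of your own. Each camera call takes 0.05 s, during which the arm holds its last target.

## Working session

There is one attempt and no reset: what is moved stays moved. The work goes in short steps, Python scripts to look and compute and a tool call to move; the robot and the scene stay as the last step left them, time stands still between calls to the robot, and variables do not carry over. Pictures are saved under pics/ and viewed, and the job is handed in when it is done.

Besides the shell and the picture viewer there is one more tool, called by a JSON object that holds its "fn" and its "kwargs". jog_arm: Moves the arm, as the interface text tells. Its arguments: {"type":"object","properties":{"gripper":{"type":"array"},"linear":{"type":"array"},"delta_rot":{"type":"array"}},"required":["gripper","linear","delta_rot"]}

```bash
mkdir -p pics; ls
python3 - <<'E'
from workcell import robot,camera,camera_model,models
import cv2,numpy as np
s=robot.state();print({k:np.round(v,3).tolist() for k,v in s.items()})
for c in ["top","side"]:
    p,d=camera(c);cv2.imwrite(f"pics/{c}0.png",p[:,:,::-1])
    m=camera_model(c);R=cv2.Rodrigues(np.array(m['rvec']))[0];print(c,-R.T@np.array(m['tvec']))
    for l in ["chest","home","cover","grip_top","button_pivot","button_tip","oil_bottle","canister","spring_barrel","screwdriver"]:
        try:
            r=models.spot_point(l,c);print(l,[(np.round(q['point'],3).tolist(),round(q['conf'],2)) for q in r[:2]])
        except Exception as e: print(l,e)
print(robot.state()['clock'])
E
```

```text
pics
{'clock': 0.0, 'qpos': [-1.301, 0.6, -0.003, 1.6, 0.002, 0.943, -0.08], 'qd': [0.0, 0.0, -0.001, 0.001, -0.0, 0.0, 0.001], 'joint_torque': [-0.001, -77.645, 1.563, -25.801, 0.012, 0.009, 0.0], 'position': [0.246, 0.681, 0.249], 'tool_rot': [0.271, 1.554, -0.273], 'wrist_force': [0.071, -0.193, -0.255], 'ft_torque': [0.003, -0.016, 0.009], 'opening': 0.086}
top [ 0.31814841 -0.026226    1.26722337]
chest [([0.523, -0.092, 0.148], 0.69)]
home [([0.492, 0.023, 0.082], 0.89)]
cover []
grip_top []
button_pivot [([0.595, 0.085, 0.123], 0.52)]
button_tip [([0.595, 0.128, 0.126], 0.73)]
oil_bottle [([0.564, -0.364, 0.002], 0.89)]
canister [([0.668, -0.333, 0.005], 0.59)]
spring_barrel [([0.439, 0.264, 0.001], 0.82)]
screwdriver [([0.711, -0.127, -0.001], 0.88)]
side [ 0.35622447 -0.67917368  0.57355579]
chest [([0.514, -0.049, 0.002], 0.65)]
home [([0.498, 0.02, 0.086], 0.6)]
cover [([0.524, -0.09, 0.095], 0.88)]
grip_top []
button_pivot [([0.592, 0.084, 0.121], 0.44)]
button_tip [([0.598, 0.128, 0.124], 0.55)]
oil_bottle [([0.561, -0.366, -0.001], 0.88)]
canister [([0.671, -0.335, -0.003], 0.63)]
spring_barrel [([0.439, 0.26, 0.001], 0.61), ([0.59, 0.084, 0.123], 0.23)]
screwdriver [([0.713, -0.126, 0.002], 0.64)]
1.1
```

View pics/top0.png

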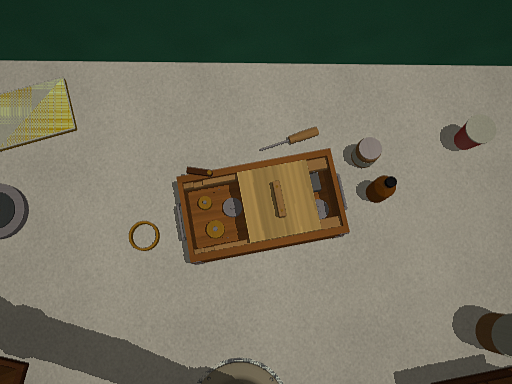

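View pics/side0.png

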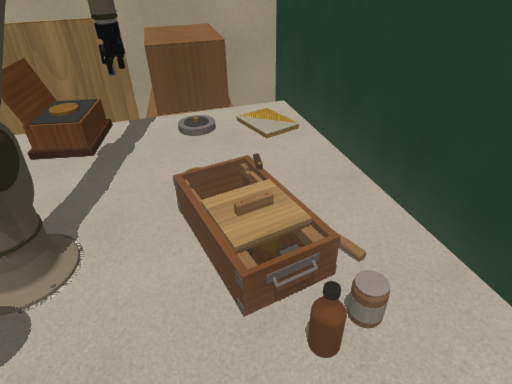

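The top view shows the chest with its +x end to image-left (world +y). The turn-button is at about (200,171), the cover grip at (278,198), the ring at (144,235), and the bottle and canister on the right. Next I measure with depth.

```bash
cat > h.py <<'E'
from workcell import robot,camera,camera_model,models
import cv2,numpy as np
def cloud(c):
    p,d=camera(c);m=camera_model(c);R=cv2.Rodrigues(np.array(m['rvec']))[0]
    v,u=np.mgrid[0:384,0:512]
    P=np.stack([(u-m['cx'])/m['fx']*d,(v-m['cy'])/m['fy']*d,d],-1)-np.array(m['tvec'])
    W=P@R; W[d==0]=np.nan
    return p,W
E
python3 - <<'E'
from h import *
p,W=cloud("top")
z=W[...,2]
reg=(W[...,0]>.35)&(W[...,0]<.68)&(W[...,1]>-.3)&(W[...,1]<.2)
def rect(lo,hi,n,sub=None):
    m=reg&(z>lo)&(z<hi)
    if sub is not None:m&=sub
    k,l,st,ce=cv2.connectedComponentsWithStats(m.astype(np.uint8))
    i=1+np.argmax(st[1:,4]);q=W[l==i]
    r=cv2.minAreaRect(q[:,:2].astype(np.float32)*1000);print(n,st[i,4],np.round(q[:,2].mean(),4),r)
    return l==i
rect(.09,.17,"chest+cover")
rect(.114,.1215,"cover")
rect(.135,.16,"grip")
rect(.102,.1135,"rim")
near=np.hypot(W[...,0]-.595,W[...,1]-.1)<.07
b=rect(.117,.135,"button",near)
print(np.round(W[b][:,:2],3).tolist()[:60:3])
for l in ["chest","cover","button","grip_top","oil_bottle"]:
    for r in models.outline_of(l,"top")[:1]:
        m=r['region'];q=W[m];print(l,r['conf'],m.sum(),cv2.minAreaRect(q[:,:2].astype(np.float32)*1000),np.round(np.nanpercentile(q[:,2],[5,50,95]),3))
E
```

```text
chest+cover 9450 0.1134 ((518.7125244140625, -49.08445739746094), (235.43470764160156, 401.0129699707031), 11.511368751525879)
cover 4421 0.1177 ((521.4007568359375, -91.26388549804688), (184.9819793701172, 180.12277221679688), 11.420760154724121)
grip 276 0.1452 ((521.071044921875, -91.25688171386719), (90.2231216430664, 18.563508987426758), 11.951642036437988)
rim 2909 0.1095 ((512.5628662109375, -50.3509521484375), (222.4738311767578, 401.0542907714844), 11.535147666931152)
button 172 0.1244 ((591.4047241210938, 107.82069396972656), (66.3115005493164, 16.79378318786621), 83.29388427734375)
[[0.6, 0.138], [0.601, 0.131], [0.601, 0.124], [0.598, 0.136], [0.598, 0.128], [0.598, 0.12], [0.598, 0.113], [0.598, 0.106], [0.596, 0.138], [0.595, 0.131], [0.596, 0.123], [0.596, 0.116], [0.596, 0.108], [0.597, 0.101], [0.596, 0.093], [0.596, 0.086], [0.594, 0.136], [0.593, 0.128], [0.593, 0.121], [0.593, 0.113]]
chest 0.58 9542 ((nan, nan), (nan, 0.0), nan) [0.007 0.075 0.113]
cover 0.85 5076 ((nan, nan), (0.0, 0.0), 0.0) [0.114 0.118 0.142]
button 0.43 177 ((603.158935546875, 106.43569946289062), (63.92644119262695, 44.38242721557617), 79.25941467285156) [0.116 0.124 0.128]
grip_top 0.78 5198 ((526.1318359375, -98.47929382324219), (182.93003845214844, 187.98422241210938), 15.407498359680176) [0.114 0.118 0.141]
oil_bottle 0.85 634 ((565.78369140625, -367.0439147949219), (63.71077346801758, 64.1670913696289), 38.84567642211914) [0.012 0.099 0.15 ]
```

```bash
cat >> h.py <<'E'
yaw=np.radians(101.5);C=np.array([.5126,-.05035])
X=np.array([np.cos(yaw),np.sin(yaw),0]);Y=np.array([-X[1],X[0],0])
def ch(x,y,z): return np.r_[C,0]+x*X+y*Y+np.array([0,0,z])
def toch(p): q=np.asarray(p)[:3]-np.r_[C,0]; return np.array([q@X,q@Y,q[2]])
def st():
    s=robot.state();R=cv2.Rodrigues(np.array(s['tool_rot']))[0];return s,np.array(s['position']),R
E
python3 - <<'E'
from h import *
s,p,R=st();print(np.round(R,3))
for t in [ch(-42-9-35,0,.20)]:
    print(t,"shift tool mm",np.round(R.T@(t-p)*1000,1))
for sg in (1,-1):
    for nm,yy in (("y||Y",Y),("y||X",X)):
        Rd=np.column_stack([[0,0,-1],sg*yy,np.cross([0,0,-1],sg*yy)])
        print(sg,nm,np.degrees(cv2.Rodrigues(R.T@Rd)[0].ravel()))
for n,q in dict(bottle=(.563,-.365,0),can=(.67,-.334,0),ring=(.439,.262,0),sd=(.712,-.127,0)).items(): print(n,np.round(toch(q),3))
E
```

```text
[[ 0.    0.34  0.94]
 [ 0.    0.94 -0.34]
 [-1.    0.    0.  ]]
[ 17.65824236 -84.3238746    0.2       ] shift tool mm [ 4.75000e+01 -7.40270e+04  4.52675e+04]
1 y||Y [-1.21369943e+02  2.41810883e-03 -1.15725854e-03]
1 y||X [-3.13699427e+01  7.43216091e-04 -2.10752267e-03]
-1 y||Y [ 5.86300573e+01 -9.95577976e-04 -2.08027490e-03]
-1 y||X [ 1.48630057e+02 -2.80394157e-03 -9.88807629e-04]
bottle [-0.318  0.013  0.   ]
can [-0.309 -0.098  0.   ]
ring [0.321 0.01  0.   ]
sd [-0.115 -0.18   0.   ]
```

{"fn": "jog_arm", "kwargs": {"gripper": [0,0,0,0,0,0,0,0,0,0], "linear": [[0,-225,350],[0,-225,350],[0,-225,350],[0,-225,350],[0,-225,350],[0,-225,350],[0,-225,350],[0,-225,350],[0,-225,350],[0,-225,350]], "delta_rot": [[58.6,0,0],[58.6,0,0],[58.6,0,0],[58.6,0,0],[58.6,0,0],[58.6,0,0],[58.6,0,0],[58.6,0,0],[58.6,0,0],[58.6,0,0]]}}

```text
clock: 2.4
position: [0.5012, 0.3483, 0.2507]
tool_rot: [1.064, 1.294, -1.063]
wrist_force: [0.3, 0.7, 1.4]
opening: 0.0003
```

Run:
```python
from h import *
s,p,R=st();print(np.round(R,3),p,s['clock'],s['opening'])
for t in [ch(-.09,0,.21),ch(-.09,0,.145)]:
    print(t,"shift tool mm",np.round(R.T@(t-p)*1000,1))
```

```text
[[ 0.001  0.981  0.195]
 [-0.001  0.195 -0.981]
 [-1.     0.001  0.001]] [0.50120758 0.34829737 0.25067154] 2.4 0.00027974856799362725
[ 0.53054311 -0.13854322  0.21      ] shift tool mm [ 41.  -66.2 483.2]
[ 0.53054311 -0.13854322  0.145     ] shift tool mm [106.  -66.3 483.1]
```

{"fn": "jog_arm", "kwargs": {"gripper": [0,0,0,0,0,0,0,0,0,0,0,0], "linear": [[40,-66,483],[40,-66,483],[40,-66,483],[40,-66,483],[40,-66,483],[40,-66,483],[40,-66,483],[40,-66,483],[40,-66,483],[40,-66,483],[40,-66,483],[40,-66,483]], "delta_rot": [[0,0,0],[0,0,0],[0,0,0],[0,0,0],[0,0,0],[0,0,0],[0,0,0],[0,0,0],[0,0,0],[0,0,0],[0,0,0],[0,0,0]]}}

```text
clock: 3.6
position: [0.5313, -0.1345, 0.2101]
tool_rot: [1.06, 1.298, -1.059]
wrist_force: [0.1, 1.3, -0.8]
opening: -0.0001
```

Run:
```python
from h import *
s,p,R=st();print(np.round(R,3),toch(p),s['clock'],s['opening'])
for c in ["side","wrist"]:
  q,_=camera(c);cv2.imwrite(f"pics/{c}1.png",q[:,:,::-1])
# lowest points of gripper via side depth
q,W=cloud("side");cc=(W-np.r_[C,0]);x=cc@X;y=cc@Y
m=(abs(x+.09)<.05)&(abs(y)<.06)&(W[...,2]>.155)&(W[...,2]<.26)
print(m.sum(), "zmin",np.percentile(W[m][:,2],[0,1,3]))
for lo in (.185,.2,.215,.23):
    k=m&(W[...,2]>lo)&(W[...,2]<lo+.015)
    if k.sum():print(lo,k.sum(),np.round([x[k].min(),x[k].max(),y[k].min(),y[k].max()],3))
```

```text
[[-0.     0.98   0.2  ]
 [ 0.001  0.2   -0.98 ]
 [-1.     0.    -0.001]] [-0.08617993 -0.00157263  0.21014015] 3.6 -5.752620733093343e-05
661 zmin [0.19203774 0.19491254 0.19959998]
0.185 23 [-0.097 -0.086 -0.011  0.009]
0.2 101 [-0.098 -0.078 -0.015  0.014]
0.215 100 [-0.097 -0.076 -0.014  0.013]
0.23 165 [-0.1   -0.074 -0.036  0.033]
```

View pics/side1.png

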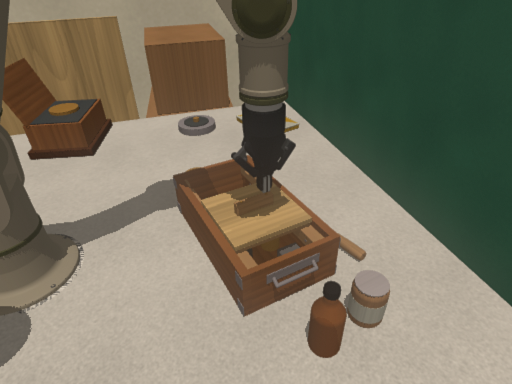

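View pics/wrist1.png

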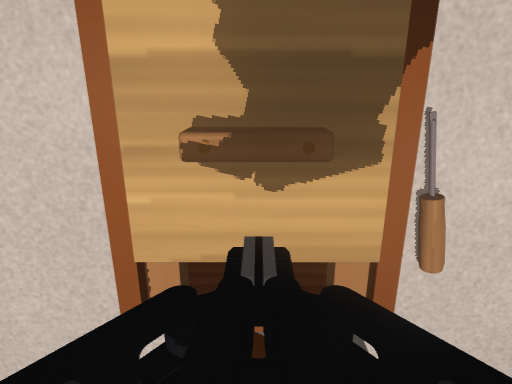

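Side view: the fingers point down behind the grip, with tips 19 mm below the TCP as specified. Wrist view: the grip lies straight ahead across (185–333, 145). Now I lower behind the grip and start pushing.

{"fn": "jog_arm", "kwargs": {"gripper": [0,0,0,0,0,0,0,0,0,0], "linear": [[30,0,0],[50,0,0],[60,0,0],[67,0,0],[67,0,0],[67,0,-8],[67,0,-16],[67,0,-20],[67,0,-24],[67,0,-28]], "delta_rot": [[0,0,0],[0,0,0],[0,0,0],[0,0,0],[0,0,0],[0,0,0],[0,0,0],[0,0,0],[0,0,0],[0,0,0]]}}

```text
clock: 4.75
position: [0.5258, -0.1079, 0.1438]
tool_rot: [1.06, 1.296, -1.059]
wrist_force: [0.4, -3.1, 1.8]
opening: 0.0001
```

Run:
```python
from h import *
s,p,R=st();print(toch(p),s['clock'],s['wrist_force'])
```

```text
[-0.05901127 -0.00144837  0.14375519] 4.75 [ 0.39478102 -3.08815875  1.79613844]
```

{"fn": "jog_arm", "kwargs": {"gripper": [0,0,0,0,0,0,0,0,0,0,0,0], "linear": [[0,0,-6],[0,0,-13],[0,0,-20],[0,0,-27],[0,0,-34],[0,0,-41],[0,0,-48],[0,0,-55],[0,0,-62],[0,0,-69],[0,0,-76],[0,0,-80]], "delta_rot": [[0,0,0],[0,0,0],[0,0,0],[0,0,0],[0,0,0],[0,0,0],[0,0,0],[0,0,0],[0,0,0],[0,0,0],[0,0,0],[0,0,0]]}}

```text
clock: 5.95
position: [0.5091, -0.0285, 0.1432]
tool_rot: [1.059, 1.298, -1.059]
wrist_force: [0.9, -3.7, 2.7]
opening: -0.0
```

```bash
cat > look.py <<'E'
from h import *
import sys
s,p,R=st();print("tcp",toch(p).round(4),s['clock'],np.round(s['wrist_force'],1))
pic,W=cloud("top");cv2.imwrite(f"pics/top_{sys.argv[1]}.png",cv2.resize(pic[120:290,150:370,::-1],None,fx=3,fy=3,interpolation=cv2.INTER_CUBIC))
c=W-np.r_[C,0];x=c@X;y=c@Y;z=W[...,2]
m=(abs(y)<.085)&(x>-.17)&(x<.18)&(z>.1)&(z<.13)
print("board z med",np.nanmedian(z[m]), "x pct",np.nanpercentile(x[m],[1,99]))
for a in range(-14,18,2):
    k=m&(x>a/100)&(x<a/100+.02)
    if k.sum()>20:print(a,k.sum(),np.nanmedian(z[k&(y<0)]).round(4),np.nanmedian(z[k&(y>0)]).round(4))
E
python3 look.py a
```

```text
tcp [ 0.0221 -0.001   0.1432] 5.95 [ 0.9 -3.7  2.7]
board z med 0.1177496533156459 x pct [-0.04782653  0.13111882]
-6 124 0.1186 0.1178
-4 260 0.1183 0.1175
-2 104 nan 0.1177
10 55 0.1182 nan
12 59 0.1181 nan
  return np.nanmean(a, axis, out=out, keepdims=keepdims)
```

{"fn": "jog_arm", "kwargs": {"gripper": [0,0,0,0,0,0,0,0,0,0,0,0], "linear": [[0,0,-4],[0,0,-8],[0,0,-12],[0,0,-15],[0,0,-18],[0,0,-20],[0,0,-22],[0,0,-23.5],[0,0,-25],[0,0,-26.5],[0,0,-28],[0,0,-29.5]], "delta_rot": [[0,0,0],[0,0,0],[0,0,0],[0,0,0],[0,0,0],[0,0,0],[0,0,0],[0,0,0],[0,0,0],[0,0,0],[0,0,0],[0,0,0]]}}

```text
clock: 7.2
position: [0.5035, -0.0003, 0.1433]
tool_rot: [1.06, 1.298, -1.06]
wrist_force: [0.3, -1.8, -0.5]
opening: 0.0
```

{"fn": "jog_arm", "kwargs": {"gripper": [0,0,0,0], "linear": [[0,0,-1],[0,0,-2],[0,0,-3],[0,0,-3]], "delta_rot": [[0,0,0],[0,0,0],[0,0,0],[0,0,0]]}}

```text
clock: 7.6
position: [0.5029, 0.0029, 0.1433]
tool_rot: [1.06, 1.298, -1.059]
wrist_force: [0.2, -0.1, -0.5]
opening: 0.0002
```

```bash
python3 look.py b 2>/dev/null
```

```text
tcp [ 0.0541 -0.0011  0.1433] 7.6 [ 0.2 -0.1 -0.5]
board z med 0.1078233868495881 x pct [-0.01485405  0.16166688]
-2 251 0.1074 0.1081
0 271 0.1079 0.1077
2 179 nan 0.1078
4 39 nan 0.1075
```

The board has dropped to 108 mm. I'll back off, lift clear and check that it lies level.

{"fn": "jog_arm", "kwargs": {"gripper": [0,0,0,0,0,0,0,0,0,0,0,0], "linear": [[0,0,6],[0,0,12],[0,0,15],[-30,0,15],[-70,0,15],[-70,30,15],[-70,80,15],[-70,130,0],[-70,160,-50],[-70,160,-90],[-70,160,-110],[-70,160,-110]], "delta_rot": [[0,0,0],[0,0,0],[0,0,0],[0,0,0],[0,0,0],[0,0,0],[0,0,0],[0,0,0],[0,0,0],[0,0,0],[0,0,0],[0,0,0]]}}

```text
clock: 8.85
position: [0.6368, 0.1467, 0.2125]
tool_rot: [1.056, 1.302, -1.056]
wrist_force: [0.3, -1.0, 0.1]
opening: -0.0001
```

```bash
python3 look.py c 2>/dev/null
python3 - <<'E'
from h import *
p,W=cloud("top");c=W-np.r_[C,0];x=c@X;y=c@Y;z=W[...,2]
m=(x>.05)&(x<.2)&(y<-.06)&(y>-.17)&(z>.117)&(z<.132)
q=np.c_[x[m],y[m]].astype(np.float32)*1000;print(len(q),cv2.minAreaRect(q),q.min(0),q.max(0))
E
```

```text
tcp [ 0.1683 -0.161   0.2125] 8.85 [ 0.3 -1.   0.1]
board z med 0.10786781333059223 x pct [-0.01351464  0.1629429 ]
-2 404 0.1074 0.1077
0 530 0.1079 0.1083
2 532 0.1079 0.1075
4 533 0.1079 0.108
6 330 0.1079 0.1081
8 480 0.1078 0.1079
10 538 0.1078 0.108
12 537 0.1082 0.1077
14 539 0.1078 0.108
16 118 0.1085 0.1077
171 ((139.26473999023438, -108.31649780273438), (16.749887466430664, 65.32990264892578), 72.0816879272461) [ 107.88848 -125.11294] [172.28879 -92.88345]
```

View pics/top_c.png

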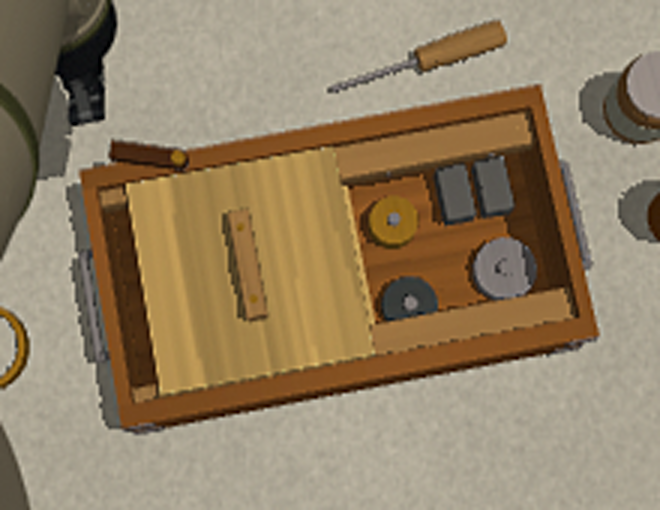

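The cover is seated and level: the board reads 108 mm throughout, spanning x −14 to 163. The button is untouched at about −18°, from (110,150) to (185,158) in the crop. Next I lower beside the button.

{"fn": "jog_arm", "kwargs": {"gripper": [0,0,0,0,0,0], "linear": [[30,0,0],[60,0,0],[72,0,0],[78,0,0],[78,0,0],[78,0,0]], "delta_rot": [[0,0,0],[0,0,0],[0,0,0],[0,0,0],[0,0,0],[0,0,0]]}}

```text
clock: 9.55
position: [0.6384, 0.1418, 0.1364]
tool_rot: [1.061, 1.296, -1.059]
wrist_force: [-0.2, -0.2, -0.5]
opening: -0.0002
```

Run:
```python
from h import *
s,p,R=st();t=toch(p)*1000;print(t,s['clock'],s['wrist_force'])
for f in [0]+list(range(0,91,9)):
    a=np.radians(f);k=np.array([115,-101])+38*np.array([np.cos(a),np.sin(a)])+8*np.array([np.sin(a),-np.cos(a)])+[11,-14]
    print(f,k.round(1),"lin",np.round([0,-(k[1]-t[1]),-(k[0]-t[0])],1))
```

```text
[ 163.214887   -161.62263571  136.36598941] 9.55 [-0.24088511 -0.21903035 -0.49908807]
0 [ 164. -123.] lin [  0.  -38.6  -0.8]
0 [ 164. -123.] lin [  0.  -38.6  -0.8]
9 [ 164.8 -117. ] lin [  0.  -44.7  -1.6]
18 [ 164.6 -110.9] lin [  0.  -50.8  -1.4]
27 [ 163.5 -104.9] lin [  0.  -56.7  -0.3]
36 [161.4 -99.1] lin [  0.  -62.5   1.8]
45 [158.5 -93.8] lin [  0.  -67.8   4.7]
54 [154.8 -89. ] lin [  0.  -72.7   8.4]
63 [150.4 -84.8] lin [  0.  -76.8  12.8]
72 [145.4 -81.3] lin [  0.  -80.3  17.9]
81 [139.8 -78.7] lin [  0.  -82.9  23.4]
90 [134. -77.] lin [  0.  -84.6  29.2]
```

{"fn": "jog_arm", "kwargs": {"gripper": [0,0,0,0,0,0,0,0,0,0,0,0], "linear": [[1,-15,0],[1,-25,-1],[1,-32,-1],[1,-39,-1],[1,-45,-2],[1,-51,-1],[1,-57,0],[1,-62,2],[1,-68,5],[1,-73,8],[1,-77,13],[1,-77,13]], "delta_rot": [[0,0,0],[0,0,0],[0,0,0],[0,0,0],[0,0,0],[0,0,0],[0,0,0],[0,0,0],[0,0,0],[0,0,0],[0,0,0],[0,0,0]]}}

```text
clock: 10.75
position: [0.5643, 0.1129, 0.1343]
tool_rot: [1.06, 1.297, -1.061]
wrist_force: [0.6, -0.2, -0.3]
opening: -0.0002
```

```bash
python3 look.py d 2>/dev/null | head -2
python3 - <<'E'
from h import *
q,_=camera("wrist");cv2.imwrite("pics/wrist_d.png",q[:,:,::-1])
E
```

```text
tcp [ 0.1496 -0.0833  0.1343] 10.75 [ 0.6 -0.2 -0.3]
board z med 0.10788138985601521 x pct [-0.01351774  0.16236664]
```

View pics/top_d.png

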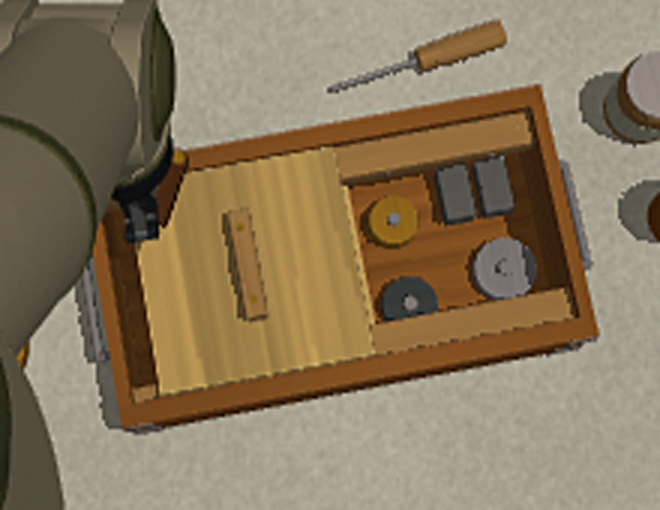

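View pics/wrist_d.png

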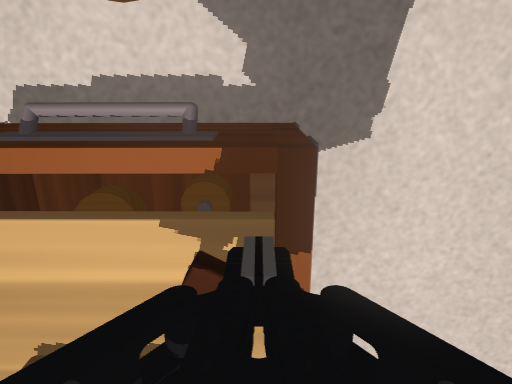

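The button follows the finger and is now at roughly 65° (top crop, around (175,185)). I'll finish the arc, stopping just short of the end to look.

{"fn": "jog_arm", "kwargs": {"gripper": [0,0,0,0,0,0], "linear": [[0,-2,3],[0,-4,6],[0,-5,9],[0,-6,12],[0,-7,15],[0,-7,15]], "delta_rot": [[0,0,0],[0,0,0],[0,0,0],[0,0,0],[0,0,0],[0,0,0]]}}

```text
clock: 11.45
position: [0.561, 0.0973, 0.1343]
tool_rot: [1.06, 1.297, -1.06]
wrist_force: [-0.7, -0.8, 0.1]
opening: 0.0001
```

```bash
cat > btn.py <<'E'
from h import *
s,p,R=st();print("tcp",toch(p).round(4),s['clock'],np.round(s['wrist_force'],1))
for cam in ("top","side"):
    pic,W=cloud(cam);c=W-np.r_[C,0];x=c@X;y=c@Y;z=W[...,2]
    d=np.hypot(x-.115,y+.101)
    m=(d<.065)&(z>.119)&(z<.129)&(x<.128)
    k,l,st_,_=cv2.connectedComponentsWithStats(m.astype(np.uint8))
    if k<2: print(cam,"none");continue
    i=1+np.argmax(st_[1:,4]);q=np.c_[x[l==i],y[l==i]].astype(np.float32)*1000
    print(cam,len(q),cv2.minAreaRect(q),q.min(0),q.max(0))
    v=cv2.fitLine(q,cv2.DIST_L2,0,.01,.01).ravel();print(" line ang",np.degrees(np.arctan2(v[1],v[0])))
    print(" ctr->pivot ang",np.degrees(np.arctan2(*( (q.mean(0)-[115,-101])[::-1]))))
E
python3 btn.py;python3 look.py e 2>/dev/null | head -2
```

```text
tcp [ 0.135  -0.0768  0.1343] 11.45 [-0.7 -0.8  0.1]
top 89 ((115.27054595947266, -64.63499450683594), (44.21196746826172, 15.555230140686035), 86.95096588134766) [107.6804  -86.36802] [123.66509 -42.22393]
 line ang 82.48098
 ctr->pivot ang 90.11494499841372
side 137 ((116.3904800415039, -74.9024658203125), (22.007831573486328, 66.35285949707031), 2.1419425010681152) [ 105.65    -108.15236] [127.83352  -41.721096]
 line ang -89.31937
 ctr->pivot ang 93.2158869791426
tcp [ 0.1355 -0.0772  0.1343] 11.55 [ 0.9 -0.2  0. ]
board z med 0.10790375971024747 x pct [-0.01361946  0.16271894]
```

View pics/top_e.png

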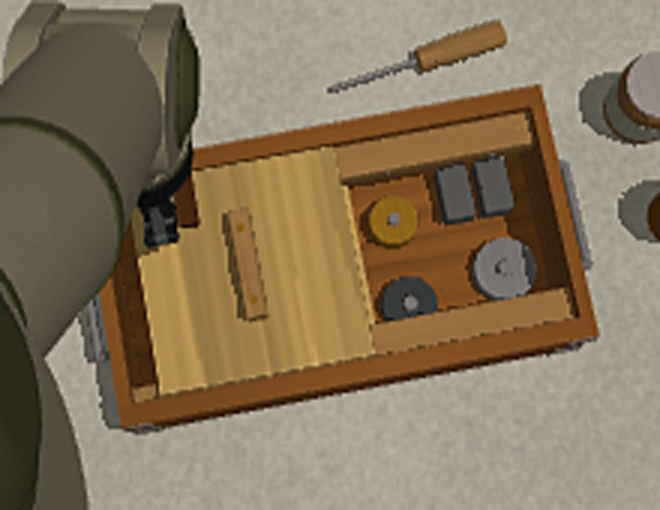

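The button looks nearly straight across (top crop, (185,165) to (188,225)). I'll back the finger off, rise and move aside for a clean measurement.

{"fn": "jog_arm", "kwargs": {"gripper": [0,0,0,0,0,0,0,0,0,0,0,0], "linear": [[0,0,-6],[0,0,-14],[0,0,-16],[-30,0,-16],[-70,0,-16],[-90,0,-50],[-90,20,-100],[-90,20,-140],[-90,20,-160],[-90,20,-160],[-90,20,-160],[-90,20,-160]], "delta_rot": [[0,0,0],[0,0,0],[0,0,0],[0,0,0],[0,0,0],[0,0,0],[0,0,0],[0,0,0],[0,0,0],[0,0,0],[0,0,0],[0,0,0]]}}

```text
clock: 12.8
position: [0.5488, 0.2573, 0.2243]
tool_rot: [1.06, 1.296, -1.061]
wrist_force: [0.4, -0.4, -0.1]
opening: 0.0001
```

```bash
sed -i 's/&(x<.128)//' btn.py; python3 btn.py;python3 look.py f 2>/dev/null
python3 - <<'E'
from h import *
for c in ("top","side"):
    camera(c)
    for l in ("button_pivot","button_tip","cover","grip_top","home","oil_bottle","canister","spring_barrel","screwdriver"):
        r=models.spot_point(l,c);print(c,l,[(np.round(toch(q['point']),3).tolist(),round(q['conf'],2)) for q in r[:1]])
E
```

```text
tcp [ 0.2943 -0.0969  0.2243] 12.8 [ 0.4 -0.4 -0.1]
top 158 ((115.53913116455078, -74.41016387939453), (63.693382263183594, 15.910204887390137), 89.05928802490234) [ 107.5387  -106.32242] [123.8319  -42.60347]
 line ang 89.55465
 ctr->pivot ang 88.7833775578072
side 126 ((113.98600006103516, -74.40101623535156), (64.49736022949219, 18.469369888305664), 87.87541198730469) [ 105.016464 -106.60746 ] [124.20223 -42.05846]
 line ang 88.40496
 ctr->pivot ang 95.224730714346
tcp [ 0.2942 -0.097   0.2244] 12.9 [0.1 0.4 0.5]
board z med 0.10783440071694542 x pct [-0.01349362  0.16289113]
-2 402 0.1078 0.1075
0 532 0.1073 0.1078
2 530 0.1076 0.1077
4 532 0.1076 0.108
6 332 0.1082 0.1079
8 479 0.1077 0.1077
10 545 0.1093 0.1077
12 534 0.1082 0.1081
14 535 0.108 0.1078
16 125 0.1078 0.1078
top button_pivot [([0.117, -0.109, 0.123], 0.47)]
top button_tip [([0.114, -0.045, 0.126], 0.57)]
top cover [([0.077, -0.003, 0.086], 0.85)]
top grip_top [([0.075, -0.001, 0.138], 0.55)]
top home []
top oil_bottle [([-0.321, 0.012, 0.003], 0.84)]
top canister [([-0.306, -0.094, 0.003], 0.83)]
top spring_barrel [([0.323, 0.006, 0.004], 0.54)]
top screwdriver [([-0.116, -0.182, -0.002], 0.61)]
side button_pivot [([0.116, -0.102, 0.124], 0.66)]
side button_tip [([0.113, -0.056, 0.121], 0.63)]
side cover [([0.077, -0.004, 0.086], 0.59)]
side grip_top [([0.072, -0.001, 0.137], 0.57)]
side home []
side oil_bottle [([-0.318, 0.013, -0.0], 0.96)]
side canister [([-0.31, -0.099, -0.002], 0.81)]
side spring_barrel [([0.32, 0.011, -0.003], 0.57)]
side screwdriver [([-0.117, -0.18, -0.001], 0.62)]
```

View pics/top_f.png

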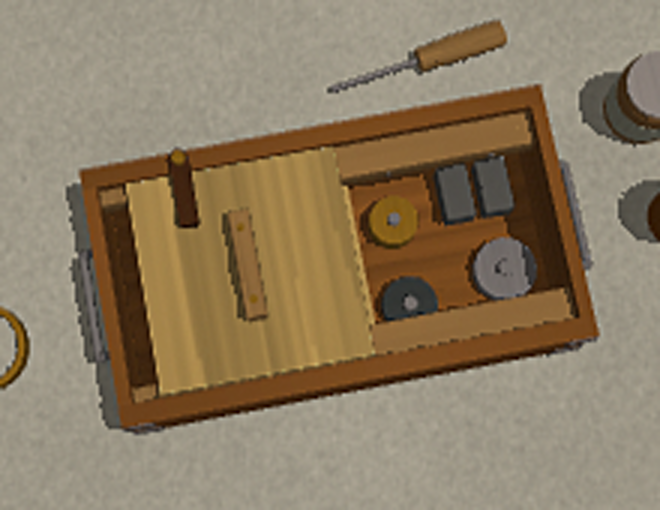

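The final view shows the button at (178,155)–(188,225), straight across the seated cover. It measures about 89°, the board is level at 108 mm, the surrounding objects have not moved, and the arm is clear. I'm handing in.

```bash
python3 -c "
from workcell import robot
print(robot.finish_job(),robot.state()['clock'])"
```

```text
the job is handed in; nothing more can be done
the job is handed in; nothing more can be done
```

The job is done and handed in at about 13 s of the 51 s allowed. I pushed the cover along its rails by the grip's flank, about 117 mm, until it dropped into the notches. Then I pushed the turn-button round across it and moved the arm clear.

**Cover:** the last depth check read the board top level at about 108 mm all over, with its middle at about chest x = 75 mm.

**Turn-button:** the overhead depth fits gave 89.1° and 89.6°, and the side camera's fits gave 87.9° and 88.4°. One cruder estimate from the side camera, the direction from the screw to the middle of the visible patch, gave 95°. It disagrees with the others, and I trusted the fits.

**Bottle, canister, ring and screwdriver:** each was found within about 5 mm of where it started, which is within the detection error. The end-of-call force readings I saw stayed under 5 N.

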